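# Flip up the length stop and seat the rail blank against it

## Task

Set up the length-stop track: tip the yellow stop up by pressing its tail fully down, bedding it there for about a second with a steady press of about 12 N; then slide the pine board along the track until its end is home against the raised yellow stop, and keep it there for about a second with a light steady push (about 8 N) before letting go. Press and push gently, never hard (stay below 20 N); leave the grey stop down and the other things on the bench alone.

Things in the scene. Friction and masses are not known exactly. Their poses are not given: they have to be found in the camera images.
- jig: length-stop track, fixed: plywood base 250 x 460 x 16 mm with a straight channel along its y axis. Origin on the bench under the channel's centre line; x across, away from the robot, y the way the board is slid, z up. White channel floor 30 mm above the bench, 54 mm wide, y -240 to +220 mm, open at both ends; fence at +x (18 mm thick, top 46 mm above the bench), thin strip at -x (top 38 mm)
- yellow_flip (a joint): angle of the yellow flip stop, a bent rocker 18 mm wide, 10 mm thick. 0 = down: toe hidden in its slot under the channel floor, tail slanting up 26 degrees on the robot side. 0.45 = up: tail fully down and level, toe across the channel, up to 24 mm above its floor. Axle parallel to the channel. It stays where left; moving it takes about 5 N on the tail, up to a hard stop
- yellow_tail (a point): the point to press: top face of the yellow stop's tail, mid-width, 43 mm from the axle, 15 mm from the tail's end. About 47 mm above the bench with the stop down; it sinks by about 18 mm, to 28.5 mm above the bench, and moves outward (jig -x) by about 6 mm, when the tail is pressed fully down
- yellow_stop: fixed bracket of the yellow stop. Origin: channel centre line, floor height, in the plane of the stop face that the board's leading end meets (jig y = +50 or +160 mm; the yellow and the grey stop may be swapped). Axes as the jig's. The stop's axle lies 40 mm to -x of it and 6.5 mm lower
- grey_flip (a joint): angle of the grey flip stop, same make as the yellow one; it is down (0) and must stay down; the board slides freely over it if it lies on the way
- grey_stop: the fixed bracket of the grey stop; origin and axes as for the yellow one; its tail is on the robot side of the track, as the yellow one's
- board: planed pine board lying loose in the channel, 50 mm wide (x), 140 mm long (y), 28 mm high, 0.11 to 0.22 kg, with 2 mm of clearance on each side. Origin: centre of its underside; y along its length, the way it is to be slid. It starts 65 mm or more short of both stops
- board_end (a point): where to push the board: centre of its trailing end face (towards jig -y), 22 mm above the channel floor and so clear above the fence and the strip
- board_lead (a point): lower middle of the board's leading end (towards jig +y), at its underside
- square: bystander: a steel try square lying on the jig's base behind the fence, L-shaped, 80 x 180 mm over all, 16 mm high; origin under its middle
- offcut: bystander: a pine offcut 50 x 80 x 28 mm on the jig's base behind the fence; origin at the centre of its underside
- glue: bystander: a white glue bottle with a red cap, 60 mm across, 170 mm tall, standing on the bench; origin under its centre
- screws: bystander: a red bowl 84 mm across, 50 mm high; origin under its centre
- tape: bystander: an orange round tape measure 70 mm across, 34 mm high; origin under its centre
Things that resemble listed ones, but are neither listed nor needed, are in the scene too. What is shaped like the board but blue is not meant.

How it is judged (in metres and radians):
On the way, in this order (a step that is already met when the one before it is completed fails the run):
1. the yellow stop is tipped fully up and its tail bedded by a steady press of 8 to 20 N for half a second (value of joint yellow_flip above 0.41 rad and contact force between the fingers and yellow_stop between 8 and 20 N), for 0.5 s.
2. the board is home against the raised yellow stop under a steady push of 3 to 15 N for half a second (value of joint yellow_flip above 0.4 rad and y of board_lead in the frame of yellow_stop above -0.003 m and contact force between board and yellow_stop between 3 and 15 N), for 0.5 s.
At the end, for the whole second after the job is handed in: The yellow stop is up (over 0.40 of 0.45 rad), the grey one down (under 0.06 rad), and the board lies flat and still in the channel with its leading end within 3 mm of the yellow stop's face (value of joint yellow_flip above 0.4 rad and value of joint grey_flip below 0.06 rad and y of board_lead in the frame of yellow_stop between -0.003 and 0.003 m and z of board_lead in the frame of yellow_stop below 0.003 m and angle between board's own z axis and vertical below 0.04 rad and linear speed of board below 0.01 m/s); the robot touches nothing.
It fails at once if the yellow stop is pressed with more than 25 N (contact force between any of the arm, the fingers and yellow_stop above 25 N).
It fails at once if the board is shoved against the yellow stop with more than 20 N (contact force between board and yellow_stop above 20 N).
It fails at once if the grey stop is raised (value of joint grey_flip above 0.1 rad).
It fails at once if a bystander is moved more than 20 mm (distance of any of square, offcut, glue, screws, tape from where it was at the start of the episode above 0.02 m).
It also fails if it takes over 61 s, if anything falls off the work surface, if the arm or the gripper's body presses on something with over 40 N, if the wrist force passes 120 N, or if a joint passes its speed limit or range.

## Robot

A 6-joint arm with a two-finger parallel gripper is mounted at the origin on the work surface. World frame = base frame: x ahead of the robot, y to its left, z up, the work surface at z = 0. Lengths are in mm, angles in degrees, forces in N, time in s.
With the tool pointing down it reaches from about 275 to 725 mm from the base axis. Payload 5.6 kg.
Tool frame: the origin (TCP) lies at the very end of the fingers, on their centre line; the grasp point (between the pads) lies 19 mm behind it; z points along the fingers, y is the line along which they close (so a half turn about z gives the same grasp; the last joint's range is limited). The gripper opens to 85 mm and grips with 20 to 120 N. Pads are 22 mm wide; open, the fingers measure 114 mm over their backs; the gripper's body (76 mm by 85 mm) begins 54 mm behind the grasp point. The pads swing forward as they close: fully open they stand 13 mm farther back than shut.
Start: joints at [-57.032, 14.616, 6.199, 0, -81.583, -16.306], TCP at [157.715, -526.895, 231.283] pointing down, gripper open.
Joint ranges: [-168.99, 168.99], [-69.2, 112.95], [-62.41, 85.93], [-164.36, 98.24], [-168.68, -3.75], [-174.98, 174.98]. Speed limits (degrees/s): [147.25, 147.25, 180, 180, 180, 180].

## Interface

Orientations are given as [roll, pitch, yaw] about the fixed x, y, z axes, in that order (R = Rz(yaw) Ry(pitch) Rx(roll)).
In Python, from rig import state, grab_frame, finish_job gives the robot as it stands.
- The arm moves only by the tool step_arm, never from a script. Its argument "targets" is a list of rows, each an object of numbers: "fingers": the closure, from 0 (fully open) to 1 (shut); "tx", "ty", "tz": the shift along the tool's x, y, z in m; "rx", "ry", "rz": the turn, a rotation vector about the tool's x, y, z in degrees. A call has 1 to 5 rows; each row is the pose to reach, as a shift and turn from the pose commanded when the call began, along the tool's axes at that moment; what a row does not reach only later rows make up. A row lasts 1/10 s, in which the tool goes at most 50 mm and 8.59 degrees, less where a joint would pass 70% of its speed; a pose out of reach is approached as far as the arm can. A call with a gripper value outside its range is refused whole. The fingers move at their own pace and stop on an object; the grip force is fixed at half the most. Time passes only in rows, so rows that repeat a pose let the fingers close. It gives the time, the measured TCP pose, the force, the opening and the grip force at its end, in the units of the state.
- state(): the state, without advancing time (a new reading comes with each control period).
- grab_frame(name): name is "side" or "top" or "wrist"; returns a dict with "frame" (400x640x3 uint8, red, green, blue), "range_z" (400x640 float32, mm along the optical axis (not along the pixel's ray), 0 where there is no reading), "vertical_fov" (degrees; the focal length in pixels is half the picture's height over the tangent of half this angle, whatever the lens; pixels are square), "cx", "cy" (the principal point, pixels), "k1" (the pictures are not rectified: a ray, as slopes to the right and down, at radius r is drawn at 1 + k1 r^2 times it, then the intrinsics apply), "R" (3x3) and "t" (3): a world point X has camera coordinates R X + t; the wrist camera has in their place "mount" (4x4, takes a point from camera to tool coordinates, whose origin is the TCP and whose axes are the flange's). Camera axes: x right, y down, z forward; pixel columns grow to the right and rows downward; lengths in mm; the calibration is good to about 2 mm. A picture is of the moment at which its call begins: read the wrist's pose just before it.
- finish_job(): hands the job in; it is judged then, once.
The state is a dict: "time_s": time; "qpos": joint angles; "qd": joint speeds; "joint_efforts": joint torques, N m; "tcp_pos": TCP position; "eef_rot": TCP orientation; "ft_force": force on the tool from outside, world axes, zero at the start; "moment": the same for the moment, N m; "width": finger opening in mm; "grip_force": force on a finger pad.
Only numpy, scipy, OpenCV 4.12 (cv2) and the standard library are available. Lean on these libraries where they do the work, as an engineer would, in place of code of your own. Each camera call takes 0.05 s, during which the arm holds its last target. There are 200 camera calls.

## Working session

There is one attempt and no reset: what is moved stays moved. The work goes in short steps, Python scripts to look and compute and a tool call to move; the robot and the scene stay as the last step left them, time stands still between calls to the robot, and variables do not carry over. Pictures are saved under pics/ and viewed, at most 10 in all, crops included, and the job is handed in when it is done.

Besides the shell and the picture viewer there is one more tool, called after "Emit:" as a command line: name --argument value ..., lists and objects as JSON in quotes. step_arm: Moves the arm, as the interface text tells. Its arguments: {"type":"object","properties":{"targets":{"type":"array","items":{"type":"object","properties":{"fingers":{"type":"number"},"tx":{"type":"number"},"ty":{"type":"number"},"tz":{"type":"number"},"rx":{"type":"number"},"ry":{"type":"number"},"rz":{"type":"number"}}}}},"required":["targets"]}

```bash
mkdir -p pics
cat > h.py <<'E'
import numpy as np, cv2
from rig import state, grab_frame, finish_job
def K(d):
    f=200/np.tan(np.radians(d["vertical_fov"]/2)); return f,d["cx"],d["cy"]
def rays(d,uv):
    f,cx,cy=K(d); uv=np.atleast_2d(np.asarray(uv,float))
    s=(uv-[cx,cy])/f; x=s.copy()
    for _ in range(20): x=s/(1+d["k1"]*(x**2).sum(1,keepdims=True))
    return np.c_[x,np.ones(len(x))]
def plane(d,uv,z):   # ray hits on world plane height z
    r=rays(d,uv)@d["R"]; c=-np.asarray(d["R"]).T@d["t"]
    return c+r*((z-c[2])/r[:,2])[:,None]
def depth(d,uv):
    r=rays(d,uv); uv=np.atleast_2d(uv).astype(int); z=d["range_z"][uv[:,1],uv[:,0]]
    return (r*z[:,None]-d["t"])@d["R"]
E
python3 - <<'E'
from h import *
import pickle
print(state())
for n in("top","side"):
    d=grab_frame(n); d["R"]=np.array(d["R"]);d["t"]=np.array(d["t"]); pickle.dump(d,open(n+".pkl","wb"))
    cv2.imwrite(f"pics/{n}1.png",d["frame"][:,:,::-1]); print(n,d["vertical_fov"],d["k1"],-d["R"].T@d["t"])
E
```

```text
{'time_s': 0.0, 'qpos': array([-5.70314854e+01,  1.46518604e+01,  6.12838966e+00, -2.70877661e-02,
       -8.15844116e+01, -1.63063468e+01]), 'qd': array([-0.04794161,  0.06286904,  0.06000733,  0.02329838, -0.08495227,
       -0.00583377]), 'joint_efforts': array([-4.56193839e-04, -3.86633456e+01,  2.37937921e+01,  5.36500946e+00,
       -6.07203707e-03,  5.30949205e-07]), 'tcp_pos': array([ 157.59880378, -526.39250076,  230.39126123]), 'eef_rot': array([ 1.79888935e+02, -4.57970935e-03, -1.63341817e+02]), 'ft_force': array([ 0.12717904, -0.06580244, -0.14216066]), 'moment': array([0.05641668, 0.06312109, 0.02856426]), 'grip_force': 0.0, 'width': 85.18478547179308}
top 43.428788268269564 -0.12314476595279672 [ 294.49027847   28.00696156 1431.89356817]
side 57.54859272841369 -0.02949071262948544 [414.85679421 977.13493369 611.86117937]
```

View pics/top1.png

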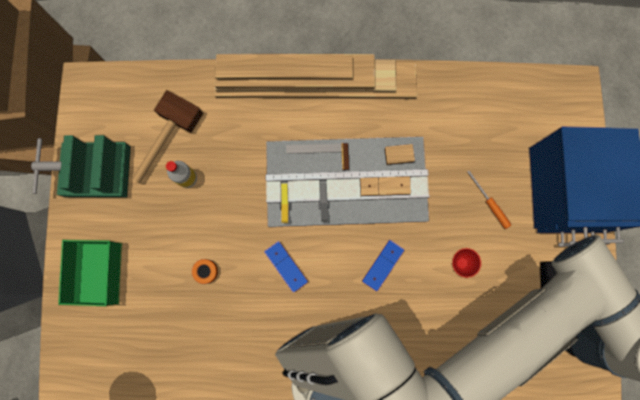

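View pics/side1.png

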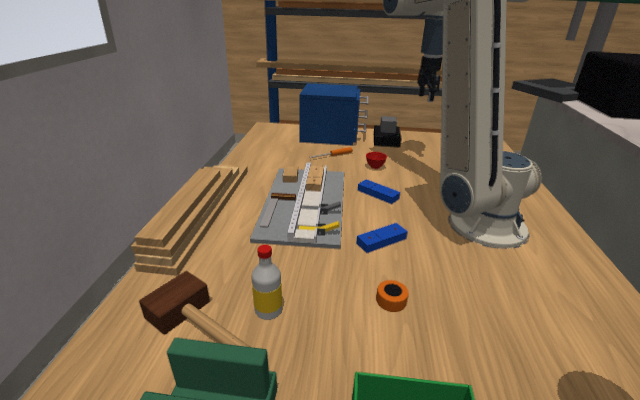

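The top view has the track at columns 267–428, rows 138–225, with world +y to the left. The yellow stop is at (285,202) and is the far one, the grey stop is at (324,200), and the board spans columns 360–411 near row 186. The side view agrees.

Run:
```python
from h import *
import pickle
d=pickle.load(open("top.pkl","rb")); im=d["frame"]; hsv=cv2.cvtColor(im,cv2.COLOR_RGB2HSV)
cv2.imwrite("pics/crop.png",cv2.resize(im[125:235,255:440,::-1],None,fx=4,fy=4,interpolation=cv2.INTER_CUBIC))
def blob(m,name,z):
    win=np.zeros(m.shape,np.uint8); win[130:232,258:436]=1
    m=(m.astype(np.uint8)*win); n,l,s,c=cv2.connectedComponentsWithStats(m)
    k=1+s[1:,4].argmax(); cs,_=cv2.findContours((l==k).astype(np.uint8),0,2)
    r=cv2.minAreaRect(cs[0]); b=cv2.boxPoints(r); print(name,s[k],"\n",plane(d,b,z).round(1)[:,:2].tolist(), "c",plane(d,[r[0]],z).round(1))
H,S,V=[hsv[...,i].astype(int) for i in range(3)]
blob((S<45),"base",16)
blob((H>20)&(H<33)&(S>150)&(V>120),"yellow",40)
win=np.zeros(im.shape[:2],bool); win[165:200,350:420]=1
blob((S>60)&win,"board",58)
blob((S<40)&(V>185),"floor",30)
for uv in [(285,185),(285,195),(285,205),(285,215),(284,218),(324,205),(324,215),(385,182),(385,190),(340,190),(340,177),(340,220),(275,220)]: print(uv,depth(d,[uv]).round(1),im[uv[1],uv[0]])
```

```text
base [  266   137   163    90 11420] 
 [[684.9, 197.1], [703.8, -275.0], [454.3, -275.7], [437.3, 183.4]] c [[568.1 -41.6  16. ]]
yellow [281 184   7  39 215] 
 [[554.6, 145.2], [554.7, 128.2], [447.0, 126.4], [446.9, 143.2]] c [[500.5 135.7  40. ]]
board [360 176  51  20 929] 
 [[571.7, -75.7], [577.2, -216.5], [524.8, -216.9], [519.5, -77.0]] c [[ 548.2 -146.3   58. ]]
floor [266 170 162  10 774] 
 [[583.7, 189.8], [602.0, -271.3], [585.8, -271.4], [567.7, 188.9]] c [[584.5 -40.1  30. ]]
(285, 185) [[554.  134.7  28.1]] [212 197  58]
(285, 195) [[525.6 134.4  26. ]] [209 196  58]
(285, 205) [[495.9 133.4  33.1]] [212 176  51]
(285, 215) [[466.6 132.3  40.6]] [209 173  49]
(284, 218) [[457.5 134.5  46.1]] [209 171  48]
(324, 205) [[496.8  23.5  30.9]] [91 90 87]
(324, 215) [[466.9  23.4  43.5]] [90 90 86]
(385, 182) [[ 558.6 -146.1   58.7]] [192 151  98]
(385, 190) [[ 535.9 -145.8   58.7]] [207 166 108]
(340, 190) [[539.9 -21.5  31.4]] [209 209 193]
(340, 177) [[575.1 -21.1  43.2]] [178 174 171]
(340, 220) [[456.1 -22.1  17.6]] [137 137 131]
(275, 220) [[454.7 162.   19.3]] [139 141 136]
```

View pics/crop.png

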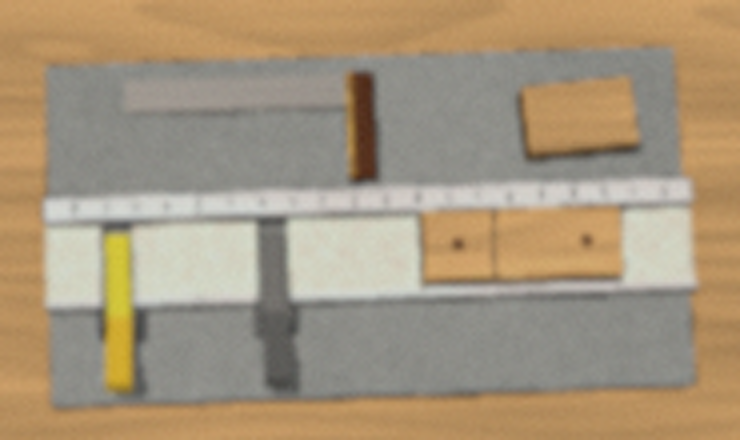

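Yellow is the far stop (jig y = +160). Measured values:

- **Jig yaw:** about 2.3°.
- **Board leading end:** y ≈ −76 in world.
- **Yellow face:** y ≈ 128.
- **Yellow axle:** about (497, 135.6).
- **Tail press point:** about (461→455, 134), z 47→28.5. Depth readings agree with this.

I'm moving over the tail with the fingers shut.

Emit:
step_arm --targets '[{"fingers": 1,"tx": -0.032,"ty": 0.037,"rz": 7.2},{"fingers": 1,"tx": -0.065,"ty": 0.075,"rz": 14.4},{"fingers": 1,"tx": -0.098,"ty": 0.113,"rz": 14.4},{"fingers": 1,"tx": -0.13,"ty": 0.15,"rz": 14.4},{"fingers": 1,"tx": -0.163,"ty": 0.188,"rz": 14.4}]'

```text
invalid input at $.targets[0]: expected keys fingers, tx, ty, tz, rx, ry, rz
```

Emit:
step_arm --targets '[{"fingers": 1,"tx": -0.032,"ty": 0.037,"tz": 0,"rx": 0,"ry": 0,"rz": 7.2},{"fingers": 1,"tx": -0.065,"ty": 0.075,"tz": 0,"rx": 0,"ry": 0,"rz": 14.4},{"fingers": 1,"tx": -0.098,"ty": 0.113,"tz": 0,"rx": 0,"ry": 0,"rz": 14.4},{"fingers": 1,"tx": -0.13,"ty": 0.15,"tz": 0,"rx": 0,"ry": 0,"rz": 14.4},{"fingers": 1,"tx": -0.163,"ty": 0.188,"tz": 0,"rx": 0,"ry": 0,"rz": 14.4}]'

```text
time_s: 0.6
tcp_pos: [259.9, -298.5, 230.9]
eef_rot: [180.0, -0.0, -177.8]
ft_force: [2.1, 0.4, 0.4]
width: 12.2
grip_force: 0.0
```

Emit:
step_arm --targets '[{"fingers": 1,"tx": -0.021,"ty": 0.042,"tz": 0,"rx": 0,"ry": 0,"rz": 0},{"fingers": 1,"tx": -0.043,"ty": 0.085,"tz": 0,"rx": 0,"ry": 0,"rz": 0},{"fingers": 1,"tx": -0.064,"ty": 0.127,"tz": 0,"rx": 0,"ry": 0,"rz": 0},{"fingers": 1,"tx": -0.085,"ty": 0.17,"tz": 0,"rx": 0,"ry": 0,"rz": 0},{"fingers": 1,"tx": -0.107,"ty": 0.212,"tz": 0,"rx": 0,"ry": 0,"rz": 0}]'

```text
time_s: 1.1
tcp_pos: [358.4, -82.3, 231.3]
eef_rot: [180.0, 0.0, -177.7]
ft_force: [1.7, -0.1, -0.6]
width: -0.1
grip_force: 0.0
```

Emit:
step_arm --targets '[{"fingers": 1,"tx": -0.021,"ty": 0.042,"tz": 0,"rx": 0,"ry": 0,"rz": 0},{"fingers": 1,"tx": -0.043,"ty": 0.085,"tz": 0.02,"rx": 0,"ry": 0,"rz": 0},{"fingers": 1,"tx": -0.064,"ty": 0.127,"tz": 0.04,"rx": 0,"ry": 0,"rz": 0},{"fingers": 1,"tx": -0.085,"ty": 0.17,"tz": 0.06,"rx": 0,"ry": 0,"rz": 0},{"fingers": 1,"tx": -0.107,"ty": 0.212,"tz": 0.08,"rx": 0,"ry": 0,"rz": 0}]'

```text
time_s: 1.6
tcp_pos: [454.4, 128.1, 152.9]
eef_rot: [180.0, -0.0, -177.7]
ft_force: [1.3, -0.6, 0.0]
width: 0.3
grip_force: 0.0
```

Emit:
step_arm --targets '[{"fingers": 1,"tx": 0,"ty": 0,"tz": 0,"rx": 0,"ry": 0,"rz": 0},{"fingers": 1,"tx": 0,"ty": 0,"tz": 0,"rx": 0,"ry": 0,"rz": 0}]'

```text
time_s: 1.8
tcp_pos: [453.9, 126.6, 152.7]
eef_rot: [-179.9, -0.1, -177.6]
ft_force: [-0.2, -1.4, 0.2]
width: 0.1
grip_force: 0.0
```

Run:
```python
from h import *
s=state(); print(s["tcp_pos"],s["ft_force"],s["eef_rot"])
from scipy.spatial.transform import Rotation as Ro
d=grab_frame("wrist"); M=np.array(d["mount"]); R=Ro.from_euler("xyz",s["eef_rot"],degrees=True).as_matrix()
Rw=R@M[:3,:3]; c=R@M[:3,3]+s["tcp_pos"]; d["R"]=Rw.T; d["t"]=-Rw.T@c
im=d["frame"]; cv2.imwrite("pics/w1.png",im[:,:,::-1])
hsv=cv2.cvtColor(im,cv2.COLOR_RGB2HSV).astype(int); m=(hsv[...,0]>18)&(hsv[...,0]<34)&(hsv[...,1]>140)&(hsv[...,2]>110)
n,l,st,_=cv2.connectedComponentsWithStats(m.astype(np.uint8)); k=1+st[1:,4].argmax(); print(st[k])
v,u=np.where(l==k); P=depth(d,np.c_[u,v]); z=d["range_z"][v,u]; P=P[z>0]
for a in range(440,570,10):
    q=P[(P[:,0]>a)&(P[:,0]<a+10)]
    if len(q): print(a,len(q),np.percentile(q[:,1],[1,50,99]).round(1),np.median(q[:,2]).round(1))
print("xmin",np.percentile(P[:,0],.5))
```

```text
[453.86954489 126.62754799 152.71775527] [-0.24425799 -1.35549381  0.19900451] [-1.79912224e+02 -1.45995277e-01 -1.77649012e+02]
[ 601  306   39   77 2005]
540 6 [415.  417.1 419. ] 25.9
550 361 [400.  405.3 417.6] 31.5
560 485 [394.3 397.6 401.5] 39.3
xmin 550.3465121577609
```

View pics/w1.png

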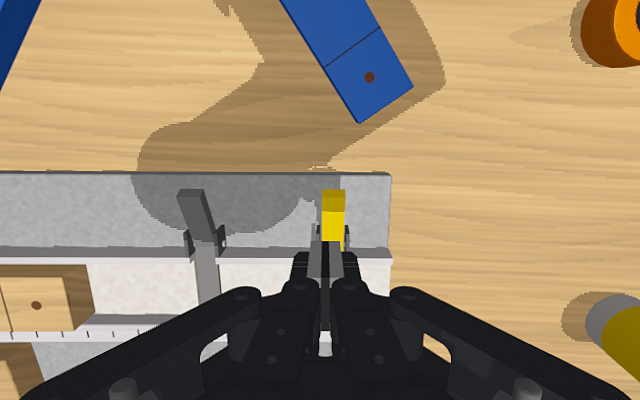

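The wrist view shows the yellow tail at columns 321–346, rows 189–240, almost straight ahead of the fingertips at about (325,260). My mask took the glue label instead, so I'm measuring again with a window around the tail.

Run:
```python
from h import *
s=state()
from scipy.spatial.transform import Rotation as Ro
d=grab_frame("wrist"); M=np.array(d["mount"]); R=Ro.from_euler("xyz",s["eef_rot"],degrees=True).as_matrix()
Rw=R@M[:3,:3]; c=R@M[:3,3]+s["tcp_pos"]; d["R"]=Rw.T; d["t"]=-Rw.T@c
im=d["frame"]; hsv=cv2.cvtColor(im,cv2.COLOR_RGB2HSV).astype(int); m=(hsv[...,0]>18)&(hsv[...,0]<34)&(hsv[...,1]>140)&(hsv[...,2]>110)
m[:180]=0;m[260:]=0;m[:,:300]=0;m[:,370:]=0
v,u=np.where(m); P=depth(d,np.c_[u,v]); z=d["range_z"][v,u]; P=P[z>0]
for a in range(430,500,5):
    q=P[(P[:,0]>a)&(P[:,0]<a+5)]
    if len(q)>5: print(a,len(q),np.percentile(q[:,1],[1,50,99]).round(1),np.median(q[:,2]).round(1))
print(s["tcp_pos"],s["ft_force"])
```

```text
445 184 [124.7 133.3 141.7] 49.0
450 129 [124.9 133.5 141.9] 51.4
455 118 [125.1 133.6 142.2] 49.1
460 113 [125.3 133.2 141.9] 46.5
465 111 [125.5 134.2 142.4] 44.2
470 107 [125.6 134.4 142.7] 41.9
475 101 [125.8 134.7 143. ] 39.5
480 99 [126.  134.3 142.8] 36.9
485 96 [126.1 134.6 144.9] 34.4
490 89 [126.3 134.9 143.4] 32.1
495 16 [141.1 142.8 144.1] 29.6
[454.02366345 126.0615807  153.56604746] [ 0.184292   -0.36129463 -0.64074108]
```

The tail centre line is at y ≈ 133.5 and z is 46.5 at x ≈ 461, which matches the expected geometry. I'm moving down to just above it.

Emit:
step_arm --targets '[{"fingers": 1,"tx": -0.002,"ty": 0.007,"tz": 0.03,"rx": 0,"ry": 0,"rz": 0},{"fingers": 1,"tx": -0.002,"ty": 0.007,"tz": 0.06,"rx": 0,"ry": 0,"rz": 0},{"fingers": 1,"tx": -0.002,"ty": 0.007,"tz": 0.085,"rx": 0,"ry": 0,"rz": 0},{"fingers": 1,"tx": -0.002,"ty": 0.007,"tz": 0.093,"rx": 0,"ry": 0,"rz": 0},{"fingers": 1,"tx": -0.002,"ty": 0.007,"tz": 0.093,"rx": 0,"ry": 0,"rz": 0}]'

```text
time_s: 2.4
tcp_pos: [455.7, 132.3, 60.9]
eef_rot: [-180.0, -0.0, -177.8]
ft_force: [1.4, 0.3, 0.4]
width: -0.1
grip_force: 0.0
```

Emit:
step_arm --targets '[{"fingers": 1,"tx": 0,"ty": 0,"tz": 0.002,"rx": 0,"ry": 0,"rz": 0},{"fingers": 1,"tx": 0,"ty": 0,"tz": 0.004,"rx": 0,"ry": 0,"rz": 0},{"fingers": 1,"tx": 0,"ty": 0,"tz": 0.006,"rx": 0,"ry": 0,"rz": 0},{"fingers": 1,"tx": 0,"ty": 0,"tz": 0.008,"rx": 0,"ry": 0,"rz": 0}]'

```text
time_s: 2.8
tcp_pos: [456.4, 133.5, 53.3]
eef_rot: [180.0, 0.1, -177.7]
ft_force: [-0.5, -0.1, 0.2]
width: 0.1
grip_force: 0.1
```

Emit:
step_arm --targets '[{"fingers": 1,"tx": 0,"ty": 0,"tz": 0.0015,"rx": 0,"ry": 0,"rz": 0},{"fingers": 1,"tx": 0,"ty": 0,"tz": 0.003,"rx": 0,"ry": 0,"rz": 0},{"fingers": 1,"tx": 0,"ty": 0,"tz": 0.0045,"rx": 0,"ry": 0,"rz": 0},{"fingers": 1,"tx": 0,"ty": 0,"tz": 0.006,"rx": 0,"ry": 0,"rz": 0},{"fingers": 1,"tx": 0,"ty": 0,"tz": 0.0075,"rx": 0,"ry": 0,"rz": 0}]'

```text
time_s: 3.3
tcp_pos: [456.2, 133.4, 45.9]
eef_rot: [-180.0, 0.0, -177.7]
ft_force: [-1.6, -0.6, 4.8]
width: 0.1
grip_force: 2.2
```

Emit:
step_arm --targets '[{"fingers": 1,"tx": 0,"ty": 0,"tz": 0.0015,"rx": 0,"ry": 0,"rz": 0},{"fingers": 1,"tx": 0,"ty": 0,"tz": 0.003,"rx": 0,"ry": 0,"rz": 0},{"fingers": 1,"tx": 0,"ty": 0,"tz": 0.0045,"rx": 0,"ry": 0,"rz": 0},{"fingers": 1,"tx": 0,"ty": 0,"tz": 0.006,"rx": 0,"ry": 0,"rz": 0},{"fingers": 1,"tx": 0,"ty": 0,"tz": 0.0075,"rx": 0,"ry": 0,"rz": 0}]'

```text
time_s: 3.8
tcp_pos: [456.1, 133.4, 38.3]
eef_rot: [180.0, 0.0, -177.7]
ft_force: [-3.0, 0.4, 5.4]
width: 0.2
grip_force: 2.3
```

Emit:
step_arm --targets '[{"fingers": 1,"tx": 0,"ty": 0,"tz": 0.0015,"rx": 0,"ry": 0,"rz": 0},{"fingers": 1,"tx": 0,"ty": 0,"tz": 0.003,"rx": 0,"ry": 0,"rz": 0},{"fingers": 1,"tx": 0,"ty": 0,"tz": 0.0045,"rx": 0,"ry": 0,"rz": 0},{"fingers": 1,"tx": 0,"ty": 0,"tz": 0.006,"rx": 0,"ry": 0,"rz": 0},{"fingers": 1,"tx": 0,"ty": 0,"tz": 0.006,"rx": 0,"ry": 0,"rz": 0}]'

```text
time_s: 4.3
tcp_pos: [455.8, 133.3, 31.9]
eef_rot: [-180.0, -0.0, -177.7]
ft_force: [-2.0, 0.5, 4.1]
width: 0.2
grip_force: 1.2
```

Emit:
step_arm --targets '[{"fingers": 1,"tx": 0,"ty": 0,"tz": 0.0005,"rx": 0,"ry": 0,"rz": 0},{"fingers": 1,"tx": 0,"ty": 0,"tz": 0.001,"rx": 0,"ry": 0,"rz": 0},{"fingers": 1,"tx": 0,"ty": 0,"tz": 0.0015,"rx": 0,"ry": 0,"rz": 0},{"fingers": 1,"tx": 0,"ty": 0,"tz": 0.0015,"rx": 0,"ry": 0,"rz": 0}]'

```text
time_s: 4.7
tcp_pos: [455.9, 133.3, 30.3]
eef_rot: [-180.0, -0.0, -177.7]
ft_force: [-3.5, 0.0, 3.9]
width: -0.0
grip_force: 2.1
```

Emit:
step_arm --targets '[{"fingers": 1,"tx": 0,"ty": 0,"tz": 0.0005,"rx": 0,"ry": 0,"rz": 0},{"fingers": 1,"tx": 0,"ty": 0,"tz": 0.001,"rx": 0,"ry": 0,"rz": 0},{"fingers": 1,"tx": 0,"ty": 0,"tz": 0.001,"rx": 0,"ry": 0,"rz": 0}]'

```text
time_s: 5.0
tcp_pos: [456.0, 133.3, 29.3]
eef_rot: [-180.0, -0.0, -177.7]
ft_force: [-2.3, -0.0, 3.2]
width: -0.1
grip_force: 1.6
```

Emit:
step_arm --targets '[{"fingers": 1,"tx": 0,"ty": 0,"tz": 0.0004,"rx": 0,"ry": 0,"rz": 0},{"fingers": 1,"tx": 0,"ty": 0,"tz": 0.0004,"rx": 0,"ry": 0,"rz": 0}]'

```text
time_s: 5.2
tcp_pos: [456.0, 133.3, 28.9]
eef_rot: [-180.0, -0.0, -177.7]
ft_force: [-3.7, -0.1, 4.7]
width: 0.1
grip_force: 2.0
```

Emit:
step_arm --targets '[{"fingers": 1,"tx": 0,"ty": 0,"tz": 0.0004,"rx": 0,"ry": 0,"rz": 0},{"fingers": 1,"tx": 0,"ty": 0,"tz": 0.0004,"rx": 0,"ry": 0,"rz": 0}]'

```text
time_s: 5.4
tcp_pos: [456.0, 133.3, 28.5]
eef_rot: [-180.0, -0.0, -177.7]
ft_force: [-3.7, -0.4, 3.9]
width: -0.6
grip_force: 2.4
```

Emit:
step_arm --targets '[{"fingers": 1,"tx": 0,"ty": 0,"tz": 0.0003,"rx": 0,"ry": 0,"rz": 0},{"fingers": 1,"tx": 0,"ty": 0,"tz": 0.0003,"rx": 0,"ry": 0,"rz": 0}]'

```text
time_s: 5.6
tcp_pos: [455.9, 133.3, 28.5]
eef_rot: [-180.0, -0.0, -177.7]
ft_force: [-4.3, -0.3, 7.2]
width: 0.0
grip_force: 3.6
```

Emit:
step_arm --targets '[{"fingers": 1,"tx": 0,"ty": 0,"tz": 0.0002,"rx": 0,"ry": 0,"rz": 0},{"fingers": 1,"tx": 0,"ty": 0,"tz": 0.0002,"rx": 0,"ry": 0,"rz": 0}]'

```text
time_s: 5.8
tcp_pos: [456.0, 133.3, 28.5]
eef_rot: [-180.0, 0.0, -177.7]
ft_force: [-4.7, -0.3, 9.2]
width: 0.2
grip_force: 4.4
```

Emit:
step_arm --targets '[{"fingers": 1,"tx": 0,"ty": 0,"tz": 0.0001,"rx": 0,"ry": 0,"rz": 0},{"fingers": 1,"tx": 0,"ty": 0,"tz": 0.0001,"rx": 0,"ry": 0,"rz": 0}]'

```text
time_s: 6.0
tcp_pos: [456.0, 133.3, 28.4]
eef_rot: [-180.0, 0.0, -177.7]
ft_force: [-5.5, -0.1, 9.9]
width: 0.1
grip_force: 4.8
```

Emit:
step_arm --targets '[{"fingers": 1,"tx": 0,"ty": 0,"tz": 0.0002,"rx": 0,"ry": 0,"rz": 0},{"fingers": 1,"tx": 0,"ty": 0,"tz": 0.0002,"rx": 0,"ry": 0,"rz": 0},{"fingers": 1,"tx": 0,"ty": 0,"tz": 0.0002,"rx": 0,"ry": 0,"rz": 0},{"fingers": 1,"tx": 0,"ty": 0,"tz": 0.0002,"rx": 0,"ry": 0,"rz": 0},{"fingers": 1,"tx": 0,"ty": 0,"tz": 0.0002,"rx": 0,"ry": 0,"rz": 0}]'

```text
time_s: 6.5
tcp_pos: [456.0, 133.3, 28.4]
eef_rot: [-180.0, 0.0, -177.7]
ft_force: [-4.7, -0.7, 10.6]
width: 0.2
grip_force: 5.5
```

Emit:
step_arm --targets '[{"fingers": 1,"tx": 0,"ty": 0,"tz": 0,"rx": 0,"ry": 0,"rz": 0},{"fingers": 1,"tx": 0,"ty": 0,"tz": 0,"rx": 0,"ry": 0,"rz": 0},{"fingers": 1,"tx": 0,"ty": 0,"tz": 0,"rx": 0,"ry": 0,"rz": 0},{"fingers": 1,"tx": 0,"ty": 0,"tz": 0,"rx": 0,"ry": 0,"rz": 0},{"fingers": 1,"tx": 0,"ty": 0,"tz": 0,"rx": 0,"ry": 0,"rz": 0}]'

```text
time_s: 7.0
tcp_pos: [456.0, 133.3, 28.4]
eef_rot: [180.0, 0.0, -177.7]
ft_force: [-5.9, 0.3, 11.4]
width: -0.0
grip_force: 5.5
```

The tail was held at about 12 N for over 1 s. I'm lifting off gently, then travelling high to a spot behind the board.

Emit:
step_arm --targets '[{"fingers": 1,"tx": 0,"ty": 0,"tz": -0.002,"rx": 0,"ry": 0,"rz": 0},{"fingers": 1,"tx": 0,"ty": 0,"tz": -0.01,"rx": 0,"ry": 0,"rz": 0},{"fingers": 1,"tx": 0,"ty": 0,"tz": -0.04,"rx": 0,"ry": 0,"rz": 0},{"fingers": 1,"tx": 0,"ty": 0,"tz": -0.08,"rx": 0,"ry": 0,"rz": 0},{"fingers": 1,"tx": 0,"ty": 0,"tz": -0.1,"rx": 0,"ry": 0,"rz": 0}]'

```text
time_s: 7.5
tcp_pos: [457.9, 133.9, 131.4]
eef_rot: [179.9, 0.3, -177.7]
ft_force: [0.5, -0.0, -0.1]
width: 0.1
grip_force: 0.0
```

Emit:
step_arm --targets '[{"fingers": 1,"tx": -0.009,"ty": -0.044,"tz": 0,"rx": 0,"ry": 0,"rz": 0},{"fingers": 1,"tx": -0.018,"ty": -0.088,"tz": 0,"rx": 0,"ry": 0,"rz": 0},{"fingers": 1,"tx": -0.027,"ty": -0.132,"tz": 0,"rx": 0,"ry": 0,"rz": 0},{"fingers": 1,"tx": -0.036,"ty": -0.176,"tz": 0,"rx": 0,"ry": 0,"rz": 0},{"fingers": 1,"tx": -0.045,"ty": -0.22,"tz": 0,"rx": 0,"ry": 0,"rz": 0}]'

```text
time_s: 8.0
tcp_pos: [510.4, -86.6, 128.3]
eef_rot: [-180.0, 0.1, -177.7]
ft_force: [0.8, -0.9, -0.2]
width: -0.0
grip_force: 0.0
```

Emit:
step_arm --targets '[{"fingers": 1,"tx": -0.009,"ty": -0.044,"tz": 0,"rx": 0,"ry": 0,"rz": 0},{"fingers": 1,"tx": -0.018,"ty": -0.088,"tz": 0,"rx": 0,"ry": 0,"rz": 0},{"fingers": 1,"tx": -0.027,"ty": -0.132,"tz": 0,"rx": 0,"ry": 0,"rz": 0},{"fingers": 1,"tx": -0.035,"ty": -0.164,"tz": 0,"rx": 0,"ry": 0,"rz": 0},{"fingers": 1,"tx": -0.035,"ty": -0.164,"tz": 0,"rx": 0,"ry": 0,"rz": 0}]'

```text
time_s: 8.5
tcp_pos: [551.6, -251.2, 127.2]
eef_rot: [-179.9, -0.0, -178.0]
ft_force: [-0.8, 0.1, -0.2]
width: -0.4
grip_force: 0.0
```

Run:
```python
from h import *
s=state(); print(s["tcp_pos"],s["ft_force"],s["eef_rot"])
d=grab_frame("top"); d["R"]=np.array(d["R"]);d["t"]=np.array(d["t"]);im=d["frame"]
w=grab_frame("wrist")["frame"]
cv2.imwrite("pics/w2.png",np.vstack([cv2.resize(im[125:235,255:440,::-1],(640,380)),cv2.resize(w[:,:,::-1],(352,220))[:, :].copy() if 0 else cv2.copyMakeBorder(cv2.resize(w[:,:,::-1],(352,220)),0,0,0,288,0)]))
for uv in [(285,180),(285,185),(285,190),(285,195),(285,205),(285,213),(285,217),(324,215)]: print(uv,depth(d,[uv]).round(1),im[uv[1],uv[0]])
```

```text
[ 551.64563886 -251.24412959  127.15153795] [-0.77597238  0.12052849 -0.17697343] [-1.79935421e+02 -1.13197460e-02 -1.77973241e+02]
(285, 180) [[565.3 133.7  44.6]] [119 119 117]
(285, 185) [[549.4 132.8  53. ]] [193 162  48]
(285, 190) [[536.  132.9  48.7]] [210 177  50]
(285, 195) [[522.9 133.2  41.9]] [208 175  45]
(285, 205) [[496.9 133.9  26.1]] [210 193  60]
(285, 213) [[473.3 133.   32.2]] [210 199  62]
(285, 217) [[463.1 133.6  22.4]] [211 198  61]
(324, 215) [[466.6  23.4  45.8]] [91 89 86]
```

View pics/w2.png

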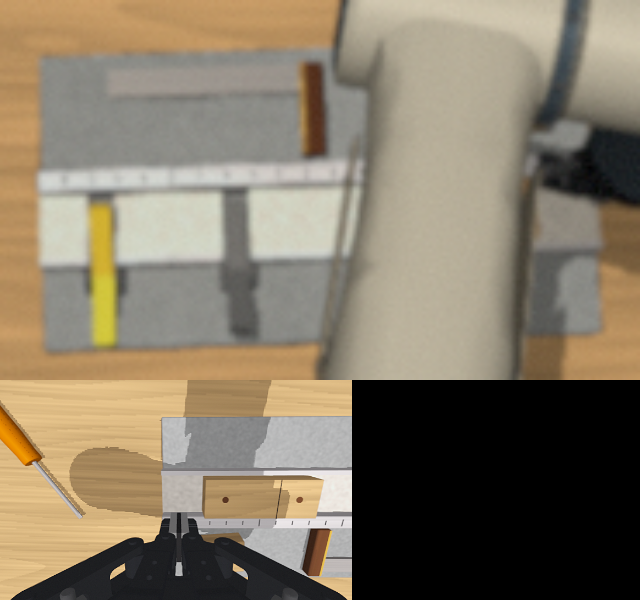

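The yellow stop is up: its toe reads about 53 mm in the channel at crop (100,210), and its tail is level. Grey is still down. The wrist view shows the fingers about 20 mm behind the board's trailing end. I'm moving down behind it.

Emit:
step_arm --targets '[{"fingers": 1,"tx": -0.001,"ty": 0,"tz": 0.03,"rx": 0,"ry": 0,"rz": 0},{"fingers": 1,"tx": -0.001,"ty": 0,"tz": 0.06,"rx": 0,"ry": 0,"rz": 0},{"fingers": 1,"tx": -0.001,"ty": 0,"tz": 0.08,"rx": 0,"ry": 0,"rz": 0},{"fingers": 1,"tx": -0.001,"ty": 0,"tz": 0.08,"rx": 0,"ry": 0,"rz": 0},{"fingers": 1,"tx": -0.001,"ty": 0,"tz": 0.08,"rx": 0,"ry": 0,"rz": 0}]'

```text
time_s: 9.1
tcp_pos: [552.6, -246.7, 48.7]
eef_rot: [-180.0, 0.0, -177.7]
ft_force: [1.0, 0.1, 0.9]
width: 0.0
grip_force: 0.0
```

Emit:
step_arm --targets '[{"fingers": 1,"tx": 0,"ty": 0.003,"tz": 0,"rx": 0,"ry": 0,"rz": 0},{"fingers": 1,"tx": 0,"ty": 0.006,"tz": 0,"rx": 0,"ry": 0,"rz": 0},{"fingers": 1,"tx": 0,"ty": 0.009,"tz": 0,"rx": 0,"ry": 0,"rz": 0},{"fingers": 1,"tx": 0,"ty": 0.012,"tz": 0,"rx": 0,"ry": 0,"rz": 0},{"fingers": 1,"tx": 0,"ty": 0.015,"tz": 0,"rx": 0,"ry": 0,"rz": 0}]'

```text
time_s: 9.6
tcp_pos: [551.6, -231.9, 48.0]
eef_rot: [-180.0, 0.0, -177.7]
ft_force: [0.5, -0.1, -0.3]
width: 0.3
grip_force: 0.0
```

Emit:
step_arm --targets '[{"fingers": 1,"tx": 0,"ty": 0.003,"tz": 0,"rx": 0,"ry": 0,"rz": 0},{"fingers": 1,"tx": 0,"ty": 0.006,"tz": 0,"rx": 0,"ry": 0,"rz": 0},{"fingers": 1,"tx": 0,"ty": 0.009,"tz": 0,"rx": 0,"ry": 0,"rz": 0},{"fingers": 1,"tx": 0,"ty": 0.012,"tz": 0,"rx": 0,"ry": 0,"rz": 0},{"fingers": 1,"tx": 0,"ty": 0.015,"tz": 0,"rx": 0,"ry": 0,"rz": 0}]'

```text
time_s: 10.1
tcp_pos: [551.0, -217.1, 47.9]
eef_rot: [-180.0, 0.0, -177.7]
ft_force: [-0.3, -2.0, 0.3]
width: 0.1
grip_force: 0.8
```

Contact with the board at about 2 N. I'm sliding it along.

Emit:
step_arm --targets '[{"fingers": 1,"tx": 0,"ty": 0.006,"tz": 0,"rx": 0,"ry": 0,"rz": 0},{"fingers": 1,"tx": 0,"ty": 0.012,"tz": 0,"rx": 0,"ry": 0,"rz": 0},{"fingers": 1,"tx": 0,"ty": 0.018,"tz": 0,"rx": 0,"ry": 0,"rz": 0},{"fingers": 1,"tx": 0,"ty": 0.024,"tz": 0,"rx": 0,"ry": 0,"rz": 0},{"fingers": 1,"tx": 0,"ty": 0.03,"tz": 0,"rx": 0,"ry": 0,"rz": 0}]'

```text
time_s: 10.6
tcp_pos: [549.8, -186.7, 47.8]
eef_rot: [-180.0, 0.0, -177.7]
ft_force: [0.7, -1.6, 0.3]
width: 0.3
grip_force: 0.9
```

Emit:
step_arm --targets '[{"fingers": 1,"tx": 0,"ty": 0.006,"tz": 0,"rx": 0,"ry": 0,"rz": 0},{"fingers": 1,"tx": 0,"ty": 0.012,"tz": 0,"rx": 0,"ry": 0,"rz": 0},{"fingers": 1,"tx": 0,"ty": 0.018,"tz": 0,"rx": 0,"ry": 0,"rz": 0},{"fingers": 1,"tx": 0,"ty": 0.024,"tz": 0,"rx": 0,"ry": 0,"rz": 0},{"fingers": 1,"tx": 0,"ty": 0.03,"tz": 0,"rx": 0,"ry": 0,"rz": 0}]'

```text
time_s: 11.1
tcp_pos: [548.6, -156.8, 47.8]
eef_rot: [-180.0, 0.0, -177.7]
ft_force: [0.3, -1.9, 1.4]
width: -0.5
grip_force: 1.1
```

Emit:
step_arm --targets '[{"fingers": 1,"tx": 0,"ty": 0.006,"tz": 0,"rx": 0,"ry": 0,"rz": 0},{"fingers": 1,"tx": 0,"ty": 0.012,"tz": 0,"rx": 0,"ry": 0,"rz": 0},{"fingers": 1,"tx": 0,"ty": 0.018,"tz": 0,"rx": 0,"ry": 0,"rz": 0},{"fingers": 1,"tx": 0,"ty": 0.024,"tz": 0,"rx": 0,"ry": 0,"rz": 0},{"fingers": 1,"tx": 0,"ty": 0.03,"tz": 0,"rx": 0,"ry": 0,"rz": 0}]'

```text
time_s: 11.6
tcp_pos: [547.4, -126.8, 47.8]
eef_rot: [-180.0, 0.0, -177.7]
ft_force: [0.8, -2.5, 0.9]
width: 0.0
grip_force: 1.2
```

Emit:
step_arm --targets '[{"fingers": 1,"tx": 0,"ty": 0.006,"tz": 0,"rx": 0,"ry": 0,"rz": 0},{"fingers": 1,"tx": 0,"ty": 0.012,"tz": 0,"rx": 0,"ry": 0,"rz": 0},{"fingers": 1,"tx": 0,"ty": 0.018,"tz": 0,"rx": 0,"ry": 0,"rz": 0},{"fingers": 1,"tx": 0,"ty": 0.024,"tz": 0,"rx": 0,"ry": 0,"rz": 0},{"fingers": 1,"tx": 0,"ty": 0.03,"tz": 0,"rx": 0,"ry": 0,"rz": 0}]'

```text
time_s: 12.1
tcp_pos: [546.2, -96.8, 47.8]
eef_rot: [-180.0, -0.0, -177.7]
ft_force: [-0.2, -2.2, 1.2]
width: 0.1
grip_force: 1.2
```

Emit:
step_arm --targets '[{"fingers": 1,"tx": 0,"ty": 0.006,"tz": 0,"rx": 0,"ry": 0,"rz": 0},{"fingers": 1,"tx": 0,"ty": 0.012,"tz": 0,"rx": 0,"ry": 0,"rz": 0},{"fingers": 1,"tx": 0,"ty": 0.018,"tz": 0,"rx": 0,"ry": 0,"rz": 0},{"fingers": 1,"tx": 0,"ty": 0.024,"tz": 0,"rx": 0,"ry": 0,"rz": 0},{"fingers": 1,"tx": 0,"ty": 0.03,"tz": 0,"rx": 0,"ry": 0,"rz": 0}]'

```text
time_s: 12.6
tcp_pos: [545.0, -66.8, 47.8]
eef_rot: [180.0, -0.0, -177.7]
ft_force: [-0.2, -2.8, 2.0]
width: 0.1
grip_force: 1.3
```

Run:
```python
from h import *
from scipy.spatial.transform import Rotation as Ro
s=state(); print(s["tcp_pos"],s["ft_force"])
a=grab_frame("top")["frame"][125:235,255:440,::-1]
d=grab_frame("wrist"); w=d["frame"][:,:,::-1]
cv2.imwrite("pics/w3.png",np.hstack([cv2.resize(w,(480,300)),cv2.resize(a,(320,300))]))
```

```text
[544.97870716 -66.83670412  47.7608111 ] [-0.22039637 -2.78642026  2.02770609]
```

View pics/w3.png

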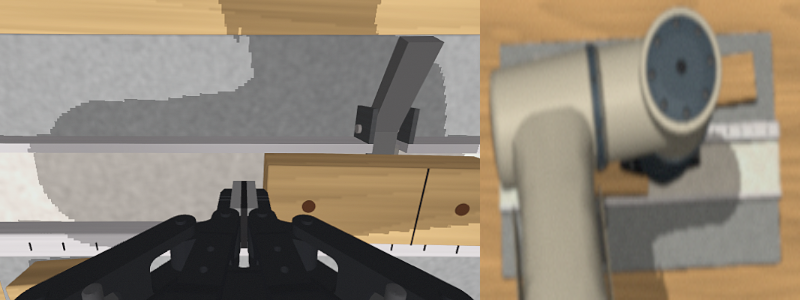

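The board is sliding with the fingers on its end, which shows at about (265,205) in the half-size picture. Next I'm measuring the trailing end to get the remaining distance.

Run:
```python
from h import *
from scipy.spatial.transform import Rotation as Ro
s=state(); d=grab_frame("wrist"); M=np.array(d["mount"]); R=Ro.from_euler("xyz",s["eef_rot"],degrees=True).as_matrix()
Rw=R@M[:3,:3]; c=R@M[:3,3]+s["tcp_pos"]; d["R"]=Rw.T; d["t"]=-Rw.T@c
hsv=cv2.cvtColor(d["frame"],cv2.COLOR_RGB2HSV).astype(int)
for v in (225,240,255,270):
    u=np.where((hsv[v,:,1]>70)&(np.arange(640)>300))[0]; u=u[u>330][:1]
    print(v,u,plane(d,[(u[0],v)],58).round(1),depth(d,[(u[0]+4,v)]).round(1))
```

```text
225 [352] [[523.4 -55.1  58. ]] [[525.  -52.9  53.2]]
240 [352] [[530.1 -54.7  58. ]] [[530.9 -52.7  56. ]]
255 [354] [[537.  -53.4  58. ]] [[537.2 -51.6  57.5]]
270 [358] [[544.1 -51.2  58. ]] [[544.1 -49.4  57.9]]
```

Trailing end is at y ≈ −54.5, so the leading end is at about 85.5 and roughly 43 mm remain. I'm moving 36 mm, then creeping.

Emit:
step_arm --targets '[{"fingers": 1,"tx": 0,"ty": 0.008,"tz": 0,"rx": 0,"ry": 0,"rz": 0},{"fingers": 1,"tx": 0,"ty": 0.016,"tz": 0,"rx": 0,"ry": 0,"rz": 0},{"fingers": 1,"tx": 0,"ty": 0.024,"tz": 0,"rx": 0,"ry": 0,"rz": 0},{"fingers": 1,"tx": 0,"ty": 0.03,"tz": 0,"rx": 0,"ry": 0,"rz": 0},{"fingers": 1,"tx": 0,"ty": 0.034,"tz": 0,"rx": 0,"ry": 0,"rz": 0}]'

```text
time_s: 13.25
tcp_pos: [543.6, -32.6, 47.7]
eef_rot: [180.0, -0.0, -177.7]
ft_force: [0.3, -0.5, -0.3]
width: -0.1
grip_force: 0.4
```

Emit:
step_arm --targets '[{"fingers": 1,"tx": 0,"ty": 0.001,"tz": 0,"rx": 0,"ry": 0,"rz": 0},{"fingers": 1,"tx": 0,"ty": 0.002,"tz": 0,"rx": 0,"ry": 0,"rz": 0}]'

```text
time_s: 13.45
tcp_pos: [543.6, -31.2, 47.8]
eef_rot: [-180.0, -0.0, -177.7]
ft_force: [-0.3, -0.2, -0.9]
width: 0.4
grip_force: 0.4
```

Emit:
step_arm --targets '[{"fingers": 1,"tx": 0,"ty": 0.0005,"tz": 0,"rx": 0,"ry": 0,"rz": 0},{"fingers": 1,"tx": 0,"ty": 0.001,"tz": 0,"rx": 0,"ry": 0,"rz": 0}]'

```text
time_s: 13.65
tcp_pos: [543.6, -30.5, 47.8]
eef_rot: [-180.0, 0.0, -177.8]
ft_force: [0.1, -1.4, 0.4]
width: -0.2
grip_force: 0.4
```

Emit:
step_arm --targets '[{"fingers": 1,"tx": 0,"ty": 0.0005,"tz": 0,"rx": 0,"ry": 0,"rz": 0},{"fingers": 1,"tx": 0,"ty": 0.001,"tz": 0,"rx": 0,"ry": 0,"rz": 0}]'

```text
time_s: 13.85
tcp_pos: [543.5, -29.5, 47.8]
eef_rot: [180.0, 0.0, -177.7]
ft_force: [0.2, -1.4, 0.3]
width: -0.1
grip_force: 0.4
```

Emit:
step_arm --targets '[{"fingers": 1,"tx": 0,"ty": 0.0005,"tz": 0,"rx": 0,"ry": 0,"rz": 0},{"fingers": 1,"tx": 0,"ty": 0.001,"tz": 0,"rx": 0,"ry": 0,"rz": 0}]'

```text
time_s: 14.05
tcp_pos: [543.5, -28.4, 47.8]
eef_rot: [-180.0, -0.0, -177.7]
ft_force: [-0.2, -1.5, -0.7]
width: -0.0
grip_force: 0.4
```

Emit:
step_arm --targets '[{"fingers": 1,"tx": 0,"ty": 0.0005,"tz": 0,"rx": 0,"ry": 0,"rz": 0},{"fingers": 1,"tx": 0,"ty": 0.001,"tz": 0,"rx": 0,"ry": 0,"rz": 0}]'

```text
time_s: 14.25
tcp_pos: [543.5, -27.3, 47.8]
eef_rot: [-180.0, 0.0, -177.7]
ft_force: [-0.3, -1.3, 0.1]
width: 0.1
grip_force: 0.4
```

Emit:
step_arm --targets '[{"fingers": 1,"tx": 0,"ty": 0.0005,"tz": 0,"rx": 0,"ry": 0,"rz": 0},{"fingers": 1,"tx": 0,"ty": 0.001,"tz": 0,"rx": 0,"ry": 0,"rz": 0}]'

```text
time_s: 14.45
tcp_pos: [543.4, -26.3, 47.8]
eef_rot: [-180.0, -0.0, -177.7]
ft_force: [-0.3, 0.1, -0.5]
width: -0.2
grip_force: 0.4
```

Emit:
step_arm --targets '[{"fingers": 1,"tx": 0,"ty": 0.0005,"tz": 0,"rx": 0,"ry": 0,"rz": 0},{"fingers": 1,"tx": 0,"ty": 0.001,"tz": 0,"rx": 0,"ry": 0,"rz": 0}]'

```text
time_s: 14.65
tcp_pos: [543.4, -25.7, 47.8]
eef_rot: [-180.0, -0.0, -177.7]
ft_force: [0.6, -4.6, -0.9]
width: 0.1
grip_force: 1.7
```

It has reached the stop. I'm checking the settled force.

Emit:
step_arm --targets '[{"fingers": 1,"tx": 0,"ty": 0,"tz": 0,"rx": 0,"ry": 0,"rz": 0}]'

```text
time_s: 14.75
tcp_pos: [543.5, -25.7, 47.9]
eef_rot: [-180.0, 0.0, -177.7]
ft_force: [1.1, -3.7, -0.8]
width: -0.1
grip_force: 1.6
```

Emit:
step_arm --targets '[{"fingers": 1,"tx": 0,"ty": 0.0002,"tz": 0,"rx": 0,"ry": 0,"rz": 0},{"fingers": 1,"tx": 0,"ty": 0.0002,"tz": 0,"rx": 0,"ry": 0,"rz": 0}]'

```text
time_s: 14.95
tcp_pos: [543.4, -25.6, 47.9]
eef_rot: [-180.0, 0.0, -177.7]
ft_force: [1.3, -5.9, 0.2]
width: 0.5
grip_force: 2.3
```

Emit:
step_arm --targets '[{"fingers": 1,"tx": 0,"ty": 0.0003,"tz": 0,"rx": 0,"ry": 0,"rz": 0},{"fingers": 1,"tx": 0,"ty": 0.0003,"tz": 0,"rx": 0,"ry": 0,"rz": 0}]'

```text
time_s: 15.15
tcp_pos: [543.5, -25.5, 48.0]
eef_rot: [-179.9, 0.0, -177.7]
ft_force: [-0.0, -5.0, -0.5]
width: 0.2
grip_force: 2.8
```

Emit:
step_arm --targets '[{"fingers": 1,"tx": 0,"ty": 0,"tz": 0,"rx": 0,"ry": 0,"rz": 0},{"fingers": 1,"tx": 0,"ty": 0,"tz": 0,"rx": 0,"ry": 0,"rz": 0}]'

```text
time_s: 15.35
tcp_pos: [543.5, -25.5, 47.9]
eef_rot: [-179.9, 0.0, -177.7]
ft_force: [0.2, -5.9, 0.9]
width: -0.3
grip_force: 2.8
```

Emit:
step_arm --targets '[{"fingers": 1,"tx": 0,"ty": 0.0003,"tz": 0,"rx": 0,"ry": 0,"rz": 0},{"fingers": 1,"tx": 0,"ty": 0.0003,"tz": 0,"rx": 0,"ry": 0,"rz": 0},{"fingers": 1,"tx": 0,"ty": 0.0003,"tz": 0,"rx": 0,"ry": 0,"rz": 0}]'

```text
time_s: 15.65
tcp_pos: [543.5, -25.4, 48.0]
eef_rot: [-179.9, 0.0, -177.7]
ft_force: [1.1, -7.6, 0.0]
width: 0.1
grip_force: 3.2
```

Emit:
step_arm --targets '[{"fingers": 1,"tx": 0,"ty": 0,"tz": 0,"rx": 0,"ry": 0,"rz": 0},{"fingers": 1,"tx": 0,"ty": 0,"tz": 0,"rx": 0,"ry": 0,"rz": 0},{"fingers": 1,"tx": 0,"ty": 0,"tz": 0,"rx": 0,"ry": 0,"rz": 0},{"fingers": 1,"tx": 0,"ty": 0,"tz": 0,"rx": 0,"ry": 0,"rz": 0},{"fingers": 1,"tx": 0,"ty": 0,"tz": 0,"rx": 0,"ry": 0,"rz": 0}]'

```text
time_s: 16.15
tcp_pos: [543.5, -25.4, 48.0]
eef_rot: [-179.9, 0.0, -177.7]
ft_force: [0.7, -7.3, 0.2]
width: -0.3
grip_force: 3.2
```

Emit:
step_arm --targets '[{"fingers": 1,"tx": 0,"ty": 0,"tz": 0,"rx": 0,"ry": 0,"rz": 0},{"fingers": 1,"tx": 0,"ty": 0,"tz": 0,"rx": 0,"ry": 0,"rz": 0},{"fingers": 1,"tx": 0,"ty": 0,"tz": 0,"rx": 0,"ry": 0,"rz": 0},{"fingers": 1,"tx": 0,"ty": 0,"tz": 0,"rx": 0,"ry": 0,"rz": 0},{"fingers": 1,"tx": 0,"ty": 0,"tz": 0,"rx": 0,"ry": 0,"rz": 0}]'

```text
time_s: 16.65
tcp_pos: [543.6, -25.4, 48.0]
eef_rot: [-179.9, 0.0, -177.7]
ft_force: [1.4, -6.6, 0.2]
width: 0.0
grip_force: 3.2
```

A steady push of about 7 N held for 1 s. I'm adding a touch more for margin, then backing off and checking.

Emit:
step_arm --targets '[{"fingers": 1,"tx": 0,"ty": 0.0002,"tz": 0,"rx": 0,"ry": 0,"rz": 0},{"fingers": 1,"tx": 0,"ty": 0.0002,"tz": 0,"rx": 0,"ry": 0,"rz": 0},{"fingers": 1,"tx": 0,"ty": 0.0002,"tz": 0,"rx": 0,"ry": 0,"rz": 0},{"fingers": 1,"tx": 0,"ty": 0.0002,"tz": 0,"rx": 0,"ry": 0,"rz": 0},{"fingers": 1,"tx": 0,"ty": 0.0002,"tz": 0,"rx": 0,"ry": 0,"rz": 0}]'

```text
time_s: 17.15
tcp_pos: [543.5, -25.4, 48.1]
eef_rot: [-179.9, 0.0, -177.7]
ft_force: [0.7, -6.5, 0.5]
width: 0.1
grip_force: 3.5
```

Emit:
step_arm --targets '[{"fingers": 1,"tx": 0,"ty": 0,"tz": 0,"rx": 0,"ry": 0,"rz": 0},{"fingers": 1,"tx": 0,"ty": 0,"tz": 0,"rx": 0,"ry": 0,"rz": 0},{"fingers": 1,"tx": 0,"ty": 0,"tz": 0,"rx": 0,"ry": 0,"rz": 0},{"fingers": 1,"tx": 0,"ty": 0,"tz": 0,"rx": 0,"ry": 0,"rz": 0}]'

```text
time_s: 17.55
tcp_pos: [543.6, -25.4, 48.1]
eef_rot: [-179.9, 0.0, -177.7]
ft_force: [1.8, -7.2, 0.2]
width: 0.1
grip_force: 3.5
```

Emit:
step_arm --targets '[{"fingers": 1,"tx": 0,"ty": -0.001,"tz": 0,"rx": 0,"ry": 0,"rz": 0},{"fingers": 1,"tx": 0,"ty": -0.003,"tz": 0,"rx": 0,"ry": 0,"rz": 0},{"fingers": 1,"tx": 0,"ty": -0.01,"tz": 0,"rx": 0,"ry": 0,"rz": 0},{"fingers": 1,"tx": 0,"ty": -0.03,"tz": 0,"rx": 0,"ry": 0,"rz": 0},{"fingers": 1,"tx": 0,"ty": -0.04,"tz": -0.02,"rx": 0,"ry": 0,"rz": 0}]'

```text
time_s: 18.05
tcp_pos: [542.8, -64.9, 65.4]
eef_rot: [179.9, -0.3, -177.8]
ft_force: [0.8, -0.1, 1.2]
width: 0.1
grip_force: 0.0
```

Emit:
step_arm --targets '[{"fingers": 1,"tx": 0,"ty": -0.02,"tz": -0.04,"rx": 0,"ry": 0,"rz": 0},{"fingers": 1,"tx": 0,"ty": -0.05,"tz": -0.08,"rx": 0,"ry": 0,"rz": 0},{"fingers": 1,"tx": 0,"ty": -0.09,"tz": -0.1,"rx": 0,"ry": 0,"rz": 0},{"fingers": 1,"tx": 0,"ty": -0.13,"tz": -0.1,"rx": 0,"ry": 0,"rz": 0},{"fingers": 1,"tx": 0,"ty": -0.16,"tz": -0.1,"rx": 0,"ry": 0,"rz": 0}]'

```text
time_s: 18.55
tcp_pos: [551.5, -226.1, 168.7]
eef_rot: [180.0, 0.1, -177.8]
ft_force: [0.6, 0.4, -0.6]
width: -0.1
grip_force: 0.0
```

Emit:
step_arm --targets '[{"fingers": 1,"tx": 0,"ty": 0,"tz": 0,"rx": 0,"ry": 0,"rz": 0},{"fingers": 1,"tx": 0,"ty": 0,"tz": 0,"rx": 0,"ry": 0,"rz": 0},{"fingers": 1,"tx": 0,"ty": 0,"tz": 0,"rx": 0,"ry": 0,"rz": 0}]'

```text
time_s: 18.85
tcp_pos: [551.2, -223.5, 167.6]
eef_rot: [180.0, -0.0, -177.7]
ft_force: [0.4, 0.3, 0.7]
width: -0.3
grip_force: 0.0
```

Run:
```python
from h import *
d=grab_frame("top"); im=d["frame"]; d["R"]=np.array(d["R"]);d["t"]=np.array(d["t"])
cv2.imwrite("pics/t4.png",cv2.resize(im[125:235,255:440,::-1],(740,440),interpolation=cv2.INTER_CUBIC))
for uv in [(284,185),(284,190),(284,195),(285,213),(324,215)]: print(uv,depth(d,[uv]).round(1),im[uv[1],uv[0]])
print(im[190,280:345].tolist()[::2], plane(d,[(289,190),(338,190)],58).round(1))
print(state()["ft_force"],state()["time_s"])
```

```text
(284, 185) [[549.5 135.7  52.3]] [195 163  47]
(284, 190) [[537.3 136.3  41.3]] [210 177  47]
(284, 195) [[523.4 136.2  38.9]] [208 177  48]
(285, 213) [[473.6 133.2  29.4]] [210 198  59]
(324, 215) [[466.6  23.4  46. ]] [95 96 93]
[[204, 192, 147], [209, 176, 55], [210, 177, 47], [206, 172, 64], [199, 157, 101], [201, 158, 104], [200, 156, 102], [199, 155, 101], [197, 155, 101], [207, 161, 109], [206, 161, 108], [204, 160, 104], [181, 141, 94], [199, 154, 104], [204, 158, 105], [201, 156, 102], [202, 158, 104], [204, 161, 107], [202, 158, 106], [199, 155, 104], [199, 155, 102], [195, 152, 99], [201, 156, 103], [199, 156, 104], [201, 159, 104], [201, 157, 104], [203, 158, 103], [205, 160, 107], [189, 149, 102], [159, 153, 139], [197, 199, 182], [152, 144, 127], [197, 193, 179]] [[534.4 121.1  58. ]
 [535.2 -15.   58. ]]
[-0.66067961 -0.28599145  0.24075139] 18.9
```

View pics/t4.png

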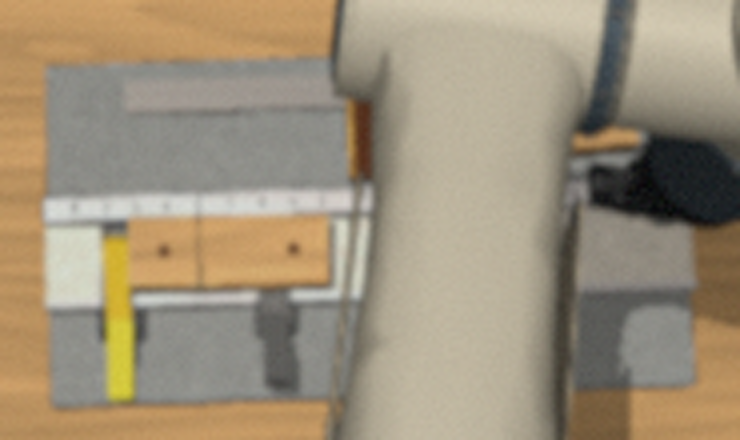

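The board lies flush against the raised yellow toe at crop (130,250). Grey is still down, the square is where it was, and the robot is clear. Handing in.

```bash
python3 -c "
from rig import finish_job
print(finish_job())"
```

```text
the job is handed in; nothing more can be done
None
```

The job is handed in (verdict not shown): the yellow stop is up after about 12 N held for over 1 s, the board sits against it after about 7 N held for over 1 s, grey is down, and the robot is clear.

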